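# Put the inspection camera's arm back on its post

## Robot

A 6-joint arm with a two-finger parallel gripper is mounted at the origin on the work surface. World frame = base frame: x ahead of the robot, y to its left, z up, the work surface at z = 0. Lengths are in m, angles in degrees, forces in N, time in s.
With the tool pointing down it reaches from about 0.275 to 0.725 m from the base axis. Payload 15.9 kg.
Tool frame: the origin (TCP) lies at the very end of the fingers, on their centre line; the grasp point (between the pads) lies 19 mm behind it; z points along the fingers, y is the line along which they close (so a half turn about z gives the same grasp; the last joint's range is limited). The gripper opens to 85 mm and grips with 20 to 120 N. Pads are 22 mm wide; open, the fingers measure 114 mm over their backs; the gripper's body (76 mm by 85 mm) begins 54 mm behind the grasp point. The pads swing forward as they close: fully open they stand 13 mm farther back than shut.
Start: joints at [65.661, 12.198, -1.971, 75.831, 0, 90], TCP at [0.206, 0.456, 0.231] pointing down, gripper open.
Joint ranges: [-170.91, 170.91], [-42.67, 98.43], [-65.05, 77.54], [-120.47, 116.71], [-90, 82.35], [-180, 180]. Speed limits (degrees/s): [108.29, 108.29, 136.94, 147.25, 180, 180].

## Interface

Orientations are given as [roll, pitch, yaw] about the fixed x, y, z axes, in that order (R = Rz(yaw) Ry(pitch) Rx(roll)).
In Python, from station import manip gives the robot as it stands. The module is installed in compiled form; this text tells all that it offers.
- The arm moves only by the tool send_rows, never from a script. Its argument "steps" is a list of rows, each a list of 3 entries, a list of its own where there are three numbers: the shift along the world's x, y, z in cm, then the turn, a rotation vector about the world's x, y, z in degrees, then the opening in per cent of the stroke, from 0 (shut) to 100 (fully open). A call has 1 to 20 rows; each row is the pose to reach, as a shift and turn from the pose commanded when the call began; what a row does not reach only later rows make up. A row lasts 1/8 s, in which the tool goes at most 62.5 mm and 10.7 degrees, less where a joint would pass 70% of its speed; a pose out of reach is approached as far as the arm can. A call with a gripper value outside its range is refused whole. The fingers move at their own pace and stop on an object; "force" is the grip in N (left out, the last holds). Time passes only in rows, so rows that repeat a pose let the fingers close. It gives the time, the measured TCP pose, the force, the opening and the grip force at its end, in the units of the state.
- manip.get_state(): the state, without advancing time (a new reading comes with each control period).
- manip.get_image(name): name is "side" or "top" or "wrist"; returns a dict with "image" (400x640x3 uint8, blue, green, red), "z_map" (400x640 float32, m along the optical axis (not along the pixel's ray), 0 where there is no reading), "mtx" (3x3 intrinsics, pixels), "rvec" (rotation vector, rad) and "tvec" (3), from world to camera coordinates, as OpenCV has them. Camera axes: x right, y down, z forward; pixel columns grow to the right and rows downward; lengths in m; the calibration is good to about 2 mm. A picture is of the moment at which its call begins.
- manip.sign_off(): hands the job in; it is judged then, once.
The state is a dict: "clock": time; "joints": joint angles; "dq": joint speeds; "effort": joint torques, N m; "tcp_pos": TCP position; "tcp_rot": TCP orientation; "force": force on the tool from outside, world axes, zero at the start; "torque": the same for the moment, N m; "opening": finger opening in m; "grasp_force": force on a finger pad.
Only numpy, scipy, OpenCV 4.12 (cv2) and the standard library are available. Lean on these libraries where they do the work, as an engineer would, in place of code of your own. Each camera call takes 0.05 s, during which the arm holds its last target. There are 200 camera calls.

## Task

The inspection camera has been taken off its stand. Slide the bored hub of its arm down over the post, keeping it square and easing it rather than forcing it if it binds, until you feel it meet the stop collar, and press it lightly home there for a moment. Leave the arm resting on the collar by itself with the camera straight above the round stage plate, and leave the board on the plate and the other things on the bench where they are.

Things in the scene. Friction and masses are not known exactly. Their poses are not given: they have to be found in the camera images.
- camera_arm: Inspection camera on its bare aluminium arm, 0.24 to 0.38 kg, standing loose on the bench on its hub and its lens end. Origin on its underside below the middle of the bar; +x along the bar from camera to hub, z up. If let go higher on the post than the collar, its one-sided weight cocks it hard against the post, where it sticks or slips down in jerks.
- bore (a point): Centre of the arm's bore at the hub's underside (x = +75 mm, z = 0 on camera_arm, same axes). Hub 40 mm diameter, 40 mm high; vertical through bore 21 mm, 1 mm wider than the post. Beyond the hub, out to x = +112 mm, its clamp ears with a screw knob out to y = -32 mm (slack, needs no work).
- grip (a point): Middle of the arm's bar (x = 0, z = 30 mm on camera_arm, same axes): 18 mm wide (y), 16 mm high (z 22 to 38 mm), free from x = -33 to +53 mm; the place to grip from above, fingers closing along y. Held here, an upright gripper clears the post beside it by about 20 mm.
- lens (a point): Centre of the camera's foot, its lens (x = -55 mm, z = 0 on camera_arm, same axes), 130 mm from the bore's axis. The camera is an upright black barrel, 33 mm diameter, 41 mm over its clamp ring, from z = 0 to 68 mm.
- stand: Camera stand, fixed: painted base plate 240 (x) x 160 (y) x 12 mm, a steel post at x = +80 mm and a flat round black stage plate at x = -50 mm. Origin at the centre of the underside, +x from stage plate to post; the arm is to lie along it, its x axis the same way. Hub and post must not press on each other with more than 25 N.
- post_top (a point): Centre of the post's top, 190 mm above the bench, axes as stand; post vertical, 20 mm diameter, 2 mm chamfer on top. The stop collar (stop_collar) is a rigid dark steel ring, 38 mm diameter, 14 mm high, clamped round it at a height that is not measured: its top is 55 to 115 mm above the bench, to be found by touch. About 10 N presses the hub home; over 30 N would push the collar down.
- stage (a point): Centre of the top of the stage plate (95 mm diameter), 14 mm above the bench, 130 mm from the post's axis.
- board: Small green circuit board, 60 x 40 mm, up to 8 mm high, lying loose on the stage plate. To be left alone.
- spool: Solder spool, 52 mm diameter, 32 mm high, standing beside the camera arm at about 125 mm from the middle of its bar. To be left alone.
- multimeter: Hand multimeter lying flat, 150 x 75 x 36 mm. To be left alone.
- mug: White mug, 80 mm diameter, 92 mm high. To be left alone.
- parts_tray: Black divided parts tray, 90 x 160 x 28 mm. To be left alone.
- flux_bottle: Small bottle, 44 mm diameter, 130 mm high. To be left alone.
- screwdriver: Screwdriver lying on the bench. To be left alone.
There are look-alikes about, which are no part of the job. What is shaped like the camera_arm but green or red is not meant.

How it is judged:
By the outcome, as a careful person would: the job done as asked, in the order asked, and still so for the second after the job is handed in, with the robot touching nothing.
It also fails if it takes over 58 s, if anything falls off the work surface, if the arm or the gripper's body presses on something with over 40 N, if the wrist force passes 120 N, or if a joint passes its speed limit or range.

## Working session

There is one attempt and no reset: what is moved stays moved. The work goes in short steps, Python scripts to look and compute and a tool call to move; the robot and the scene stay as the last step left them, time stands still between calls to the robot, and variables do not carry over. Pictures are saved under pics/ and viewed, at most 10 in all, crops included, and the job is handed in when it is done.

Besides the shell and the picture viewer there is one more tool, called after "Request:" as a command line: name --argument value ..., lists and objects as JSON in quotes. send_rows: Moves the arm, as the interface text tells. Its arguments: {"type":"object","properties":{"steps":{"type":"array","items":{"type":"array"}},"force":{"type":"number"}},"required":["steps"]}

```bash
mkdir -p pics; cat > h.py <<'E'
from station import manip
import numpy as np, cv2
def cam(n):
    d=manip.get_image(n); R=cv2.Rodrigues(np.array(d["rvec"],float))[0]; d["R"]=R; d["t"]=np.array(d["tvec"],float).ravel(); d["C"]=-R.T@d["t"]; return d
def ray(d,u,v,z):
    r=d["R"].T@np.linalg.inv(d["mtx"])@np.array([u,v,1.]); s=(z-d["C"][2])/r[2]; return d["C"]+s*r
def pts(d):
    v,u=np.mgrid[0:400,0:640]; Z=d["z_map"]; p=np.stack([u,v,np.ones_like(u)],-1)@np.linalg.inv(d["mtx"]).T*Z[...,None]
    w=(p-d["t"])@d["R"]; w[Z==0]=np.nan; return w
def proj(d,p):
    q=d["mtx"]@(d["R"]@np.array(p,float)+d["t"]); return q[:2]/q[2]
E
python3 - <<'E'
from h import *
for n in("top","side"):
    d=cam(n); cv2.imwrite(f"pics/{n}0.png",d["image"]); np.savez(f"{n}0.npz",**d); print(n,d["C"],d["mtx"][0,0])
print(manip.get_state())
E
```

```text
top [ 0.35452525 -0.14726382  1.13685842] 366.3171550357001
side [-0.07108348 -0.73103344  0.98406982] 386.01791323358054
{'clock': 0.1, 'joints': array([ 6.56619303e+01,  1.22213266e+01, -2.00261695e+00,  7.58315024e+01,
       -3.31008968e-05,  8.99996266e+01]), 'dq': array([-0.0035061 , -0.04398599,  0.18369565, -0.0420486 , -0.01063252,
       -0.06273818]), 'effort': array([-1.69449081e-04, -6.87240314e+01,  4.87809420e+01,  1.20036738e-02,
       -3.91829383e-05,  6.55970894e-06]), 'tcp_pos': array([0.20593932, 0.45529776, 0.23088543]), 'tcp_rot': array([-1.79944554e+02,  3.27395433e-05,  1.55662304e+02]), 'force': array([-0.33275965,  0.46195627, -0.05974905]), 'torque': array([-0.04820697,  0.0530426 ,  0.01512778]), 'grasp_force': 0.0, 'opening': 0.08555877249621097}
```

View pics/top0.png

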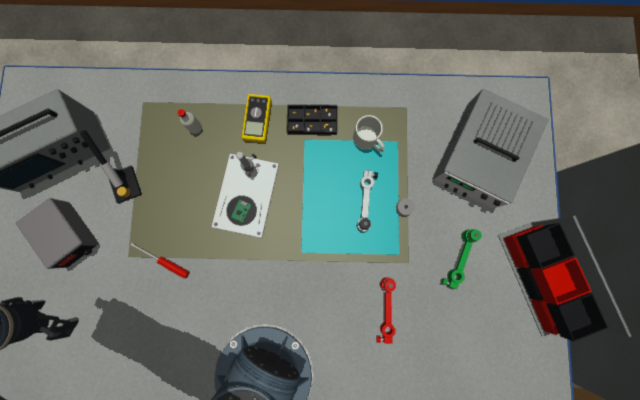

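View pics/side0.png

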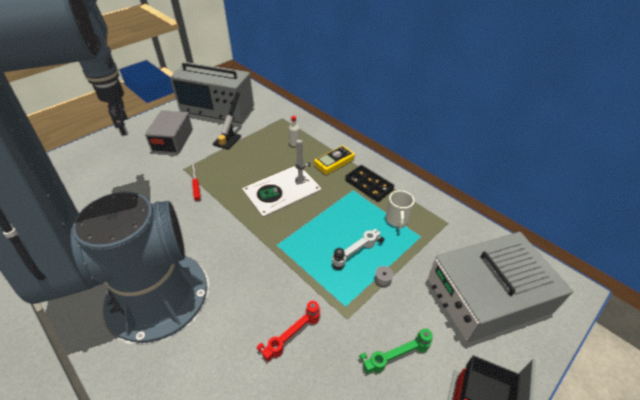

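Top view: the bare-aluminium arm with its black camera is at about (366,203), with the hub at (368,180) and the camera at (364,225). The look-alikes are red (388,310) and green (462,260). The stand is at (245,195), with the post at (247,165) and the stage at (241,210). The side view agrees: arm (357,248), post (300,160). I choose the aluminium arm and will check it in one crop while measuring.

```bash
python3 - <<'E'
from h import *
d=dict(np.load("top0.npz")); P=pts(d); im=d["image"]
a=cv2.resize(im[140:250,205:425],None,fx=3.6,fy=3.6,interpolation=cv2.INTER_CUBIC); cv2.imwrite("pics/crop0.png",a)
Z=P[...,2]
# arm
m=np.zeros((400,640),bool); m[160:240,350:388]=1
A=P[m&(Z>.012)&(Z<.1)]; print(len(A),A.min(0),A.max(0))
r=cv2.fitLine(A[:,:2].astype(np.float32),cv2.DIST_HUBER,0,.01,.01).ravel(); print("line",r,np.degrees(np.arctan2(r[1],r[0])))
hi=A[(A[:,2]>.055)];print("cam",len(hi),hi.mean(0),hi[:,:2].min(0),hi[:,:2].max(0),hi[:,2].max())
# post
m[:]=0;m[140:240,205:285]=1
T=P[m&(Z>.183)&(Z<.2)]; print("post",len(T),T.mean(0),T.min(0),T.max(0))
# plate white
hsv=cv2.cvtColor(im,cv2.COLOR_BGR2HSV)
w=(m&(hsv[...,1]<40)&(hsv[...,2]>150)).astype(np.uint8)
c=max(cv2.findContours(w,0,2)[0],key=cv2.contourArea); 
q=np.array([ray(d,*p[0],.012)[:2] for p in cv2.convexHull(c)]); print("plate",cv2.minAreaRect((q*1000).astype(np.float32)))
b=(m&(hsv[...,2]<60)).astype(np.uint8); b[:190]=0
g=(m&(hsv[...,0]>50)&(hsv[...,0]<90)&(hsv[...,1]>100)).astype(np.uint8)
for k in(b|g,g):
    c=max(cv2.findContours(k,0,2)[0],key=cv2.contourArea); e=cv2.minEnclosingCircle(cv2.convexHull(c)); print("stage/board px",e,ray(d,*e[0],.014), e[1]*1.12/366)
E
```

```text
541 [ 0.42944273 -0.33011654  0.01237623] [ 0.61580367 -0.26731894  0.0711342 ]
line [ 0.99287045 -0.11919859  0.5221907  -0.29301295] -6.845853
cam 110 [ 0.44799139 -0.28682883  0.06550733] [ 0.43174196 -0.3032036 ] [ 0.46402777 -0.27160815] 0.071134197622224
post 48 [0.61191964 0.06323884 0.18968224] [0.60250051 0.05438007 0.18313845] [0.62300752 0.07199945 0.19583681]
plate ((538.8739624023438, 77.4590835571289), (158.73289489746094, 250.25399780273438), 79.47959899902344)
stage/board px ((240.78378295898438, 210.67567443847656), 10.823773384094238) [0.48289993 0.08826193 0.014     ] 0.033121929481381276
stage/board px ((240.78378295898438, 210.67567443847656), 10.823773384094238) [0.48289993 0.08826193 0.014     ] 0.033121929481381276
```

View pics/crop0.png

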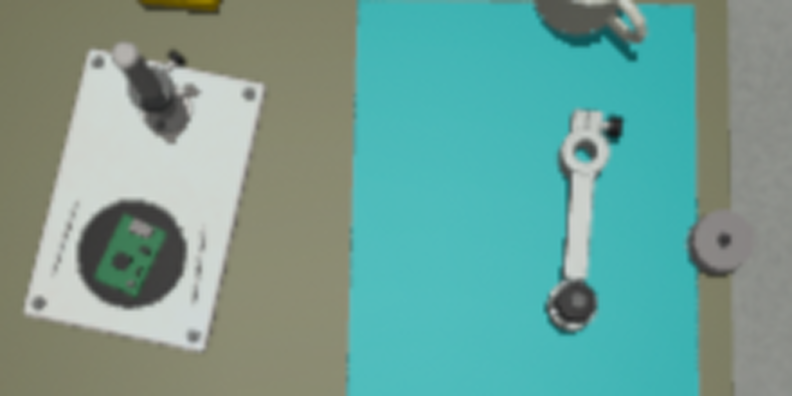

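The crop confirms the bare arm: bore at crop (585,152), camera at (573,300), knob on the right. The stage disc is at (131,254) and the post top at (125,54).

```bash
python3 - <<'E'
from h import *
d=dict(np.load("top0.npz")); px=lambda x,y,z: ray(d,x/3.6+205-.36,y/3.6+140-.36,z)[:2]
st=px(131,254,.014); po=px(125,54,.19); hub=px(585,152,.04); c=np.array([.448,-.287]); cr=px(575,299,.068)
bar=px(578,225,.038)
an=lambda v:np.degrees(np.arctan2(v[1],v[0]))
print("stage",st,"post",po,np.linalg.norm(po-st),an(po-st)); print("hub",hub,"cam",c,cr,np.linalg.norm(hub-c),an(hub-c),an(hub-cr))
print("grip",c+(hub-c)*55/130,bar)
h=(np.array([[a,b] for a,b in[(97,62),(250,94),(38,303),(194,337)]])); H=[px(*a,.012) for a in h]; print("screw-hole dirs",an(H[0]-H[2]),an(H[1]-H[3]),"ctr",np.mean(H,0))
E
```

```text
stage [0.48440627 0.0875829 ] post [0.61265386 0.06286218] 0.13060841498584752 -10.910393554464612
hub [ 0.57665836 -0.29780121] cam [ 0.448 -0.287] [ 0.44920746 -0.2860252 ] 0.12911096260836766 -4.798879129194515 -5.278939413089337
grip [ 0.50243238 -0.29156974] [ 0.51434146 -0.29228005]
screw-hole dirs -10.309113215829068 -10.512767467457344 ctr [0.5341508  0.07844512]
```

Request:
send_rows --steps '[[[29.6,-74.8,0],[0,0,19.3],100],[[29.6,-74.8,0],[0,0,19.3],100],[[29.6,-74.8,0],[0,0,19.3],100],[[29.6,-74.8,0],[0,0,19.3],100],[[29.6,-74.8,0],[0,0,19.3],100],[[29.6,-74.8,0],[0,0,19.3],100],[[29.6,-74.8,0],[0,0,19.3],100],[[29.6,-74.8,0],[0,0,19.3],100],[[29.6,-74.8,0],[0,0,19.3],100],[[29.6,-74.8,0],[0,0,19.3],100],[[29.6,-74.8,0],[0,0,19.3],100],[[29.6,-74.8,0],[0,0,19.3],100],[[29.6,-74.8,0],[0,0,19.3],100],[[29.6,-74.8,0],[0,0,19.3],100],[[29.6,-74.8,0],[0,0,19.3],100],[[29.6,-74.8,0],[0,0,19.3],100],[[29.6,-74.8,0],[0,0,19.3],100],[[29.6,-74.8,0],[0,0,19.3],100]]'

```text
clock: 2.35
tcp_pos: [0.5021, -0.2919, 0.2317]
tcp_rot: [-180.0, 0.0, 175.0]
force: [-0.1, 0.1, 0.4]
opening: 0.0853
grasp_force: 0.0
```

```bash
python3 - <<'E'
from h import *
d=cam("wrist"); cv2.imwrite("pics/w1.png",d["image"]); np.savez("w1.npz",**d); print(d["C"]); s=manip.get_state(); print(s["tcp_pos"],s["tcp_rot"],s["joints"])
for p in([.577,-.298,.04],[.448,-.287,.068],[.502,-.292,.038]): print(proj(d,p))
E
```

```text
[ 0.43365486 -0.28598519  0.37552873]
[ 0.50207005 -0.29204664  0.23162828] [-1.79990004e+02  2.31629351e-02  1.74988412e+02] [-3.01863622e+01  2.20082851e+01  1.14038556e+01  7.93703557e+01
  8.06935562e-04 -2.51747716e+01]
[321.58389803 242.94159272]
[321.33897052 121.06594872]
[321.04806482 173.95712431]
```

View pics/w1.png

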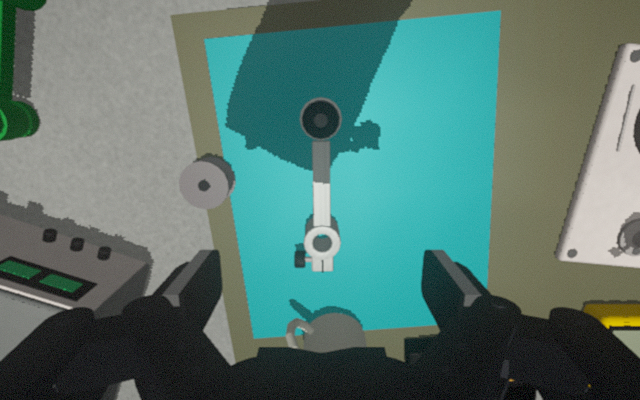

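The wrist view shows the bore at (322,243) and the camera at (320,119), within 2 px of prediction. Nothing is under the fingers, so I descend and grip.

Request:
send_rows --steps '[[[0,0,-6],[0,0,0],100],[[0,0,-12],[0,0,0],100],[[0,0,-17],[0,0,0],80],[[0,0,-20],[0,0,0],65],[[0,0,-21.2],[0,0,0],60],[[0,0,-22],[0,0,0],60],[[0,0,-22],[0,0,0],60],[[0,0,-22],[0,0,0],10],[[0,0,-22],[0,0,0],10],[[0,0,-22],[0,0,0],10],[[0,0,-22],[0,0,0],10],[[0,0,-22],[0,0,0],10],[[0,0,-22],[0,0,0],10],[[0,0,-22],[0,0,0],10]]' --force 100

```text
clock: 4.15
tcp_pos: [0.5026, -0.2928, 0.0124]
tcp_rot: [-180.0, 0.1, 175.0]
force: [-2.2, 0.9, 8.9]
opening: 0.0165
grasp_force: 99.1
```

Request:
send_rows --steps '[[[0,0,1],[0,0,0],10],[[0,0,4],[0,0,0],10],[[0,0,9],[0,0,0],10],[[0,0,14],[0,0,0],10],[[0,0,19],[0,0,0],10],[[0,0,22],[0,0,0],10],[[0,0,23.5],[0,0,0],10],[[0,0,23.5],[0,0,0],10],[[0,0,23.5],[0,0,0],10]]'

```text
clock: 5.28
tcp_pos: [0.5017, -0.2923, 0.2456]
tcp_rot: [180.0, -0.1, 175.0]
force: [0.4, -0.8, -3.5]
opening: 0.0161
grasp_force: 98.0
```

```bash
python3 - <<'E'
from h import *
d=cam("wrist"); cv2.imwrite("pics/w2.png",d["image"]); np.savez("w2.npz",**d); s=manip.get_state(); print(s["tcp_pos"],s["tcp_rot"],s["force"],s["torque"],s["opening"])
P=pts(d); T=s["tcp_pos"]; from scipy.spatial.transform import Rotation as Ro
R=Ro.from_euler('xyz',s["tcp_rot"],degrees=True).as_matrix(); L=(P-T)@R  # tool frame
np.save("L2.npy",L)
x,y,z=[L[...,i] for i in range(3)]
print("x range rows");
for a in np.arange(-.13,.13,.01):
    m=(abs(x-a)<.005)&(abs(y)<.035)&(z>-.08)&(z<.03)
    if m.sum()>3: print(round(a,3),m.sum(),np.round([y[m].min(),y[m].max(),np.median(y[m]),np.percentile(z[m],10),np.median(z[m])],4))
E
```

```text
[ 0.50165109 -0.29222433  0.24540692] [ 1.79964085e+02 -7.44705808e-02  1.74959977e+02] [ 0.0355375   0.44542155 -3.90857604] [ 0.00099414  0.04578828 -0.04150635] 0.015980824677579025
x range rows
-0.03 413 [-0.0085  0.0091  0.0003 -0.0275 -0.0268]
-0.02 919 [-0.0089  0.009   0.0003 -0.0275 -0.0268]
-0.01 2115 [-0.035   0.035  -0.0001 -0.0629 -0.0405]
-0.0 3065 [-0.035   0.035   0.0003 -0.0583 -0.0484]
0.01 10228 [-0.035   0.035   0.0001 -0.066  -0.051 ]
0.02 4615 [-0.0349  0.035   0.0002 -0.0785 -0.0719]
0.03 810 [-0.0091  0.0089 -0.0001 -0.0278 -0.027 ]
0.04 1047 [-0.013   0.0112 -0.0004 -0.0558 -0.055 ]
0.05 3839 [-0.0163  0.02   -0.0004 -0.0571 -0.0553]
0.06 4621 [-0.0202  0.0201 -0.0004 -0.0572 -0.0553]
0.07 2867 [-0.0177  0.0172 -0.0001 -0.0557 -0.0544]
0.08 44 [-0.0054  0.0035 -0.0004 -0.0307 -0.0298]
```

View pics/w2.png

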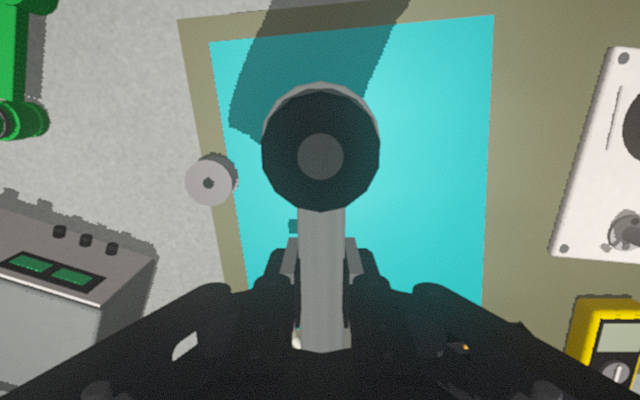

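The wrist view shows the arm hanging level in the grip: camera at (320,150), bar straight down the middle. It reads level to about 0.5°. Next I carry it above the post.

Request:
send_rows --steps '[[[0.3,3,0],[0,0,-0.5],10],[[0.7,7,0],[0,0,-1],10],[[1.2,12,0],[0,0,-2],10],[[1.7,17,0],[0,0,-3],10],[[2.2,22,0],[0,0,-4],10],[[2.7,27,0],[0,0,-5],10],[[3.2,32,0],[0,0,-5.6],10],[[3.6,35.5,0],[0,0,-5.6],10],[[3.7,36.9,0],[0,0,-5.6],10],[[3.7,36.9,0],[0,0,-5.6],10],[[3.7,36.9,0],[0,0,-5.6],10]]'

```text
clock: 6.7
tcp_pos: [0.5389, 0.0756, 0.2461]
tcp_rot: [-180.0, -0.0, 169.3]
force: [-0.2, 0.8, -3.1]
opening: 0.0162
grasp_force: 98.2
```

```bash
python3 - <<'E'
from h import *
s=manip.get_state(); print(s["tcp_pos"],s["tcp_rot"],s["force"],s["torque"])
L=np.load("L2.npy"); x,y,z=[L[...,i] for i in range(3)]
m=(z<-.0535)&(z>-.0585)&(x>.03)&(x<.1)&(abs(y)<.025); p=L[m]; e=cv2.minEnclosingCircle((p[:,:2]*1000).astype(np.float32)); print("cam top tool mm",e)
ims=[]
for n in("top","side"):
    d=cam(n); np.savez(f"{n}3.npz",**d); u,v=proj(d,[.6125,.063,.21]); u,v=int(u),int(v); print(n,u,v)
    ims.append(cv2.resize(d["image"][v-45:v+45,u-45:u+45],(400,400),interpolation=cv2.INTER_CUBIC))
cv2.imwrite("pics/c3.png",np.hstack(ims))
E
```

```text
[0.53892078 0.07557242 0.24611438] [-1.79974034e+02 -1.84886018e-02  1.69313971e+02] [-0.23292993  0.82663723 -3.1377731 ] [ 0.02978137  0.06736344 -0.05374413]
cam top tool mm ((55.558128356933594, -0.34058547019958496), 16.33660888671875)
top 237 152
side 298 135
```

View pics/c3.png

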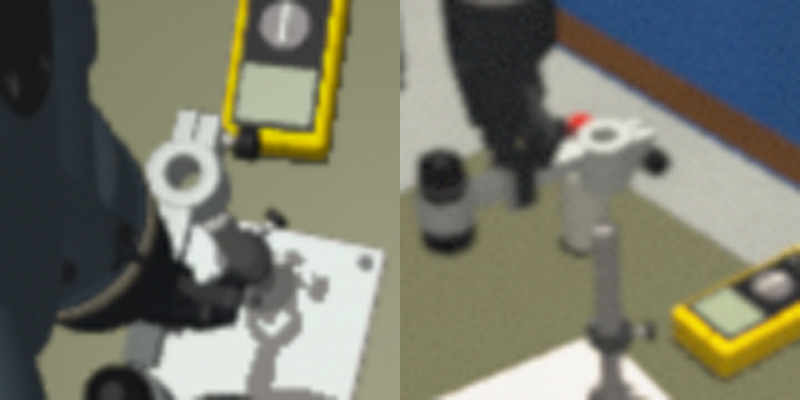

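In the crop, the left half (top view) shows the bore at (184,175), and the right half (side view) shows the bore at (203,133) and the post top at (200,233). I compute the offsets from the same views next.

```bash
python3 - <<'E'
from h import *
from scipy.optimize import least_squares
T=dict(np.load("top3.npz")); S=dict(np.load("side3.npz")); T0=dict(np.load("top0.npz")); S0=dict(np.load("side0.npz"))
cp=lambda u,v,x,y:((x-.0)/4.444+u-45-.39,(y)/4.444+v-45-.39)
hz=.2461-.011+.04
print("bore top-view",ray(T,*cp(237,152,184,175),hz)); print("bore side-view",ray(S,*cp(298,135,203,133),hz)); print("post side",ray(S,*cp(298,135,200,233),.190))
for n,d,c in(("T",T,[.6125,.063]),("S",S,[.6125,.063])):
    P=pts(d); m=(abs(P[...,2]-hz)<.006)&(np.hypot(P[...,0]-c[0],P[...,1]-c[1])<.024); p=P[m]; print(n,"hub top",m.sum(),np.median(p[:,2]),p[:,:2].min(0),p[:,:2].max(0),p[:,:2].mean(0),
    "minencl",cv2.minEnclosingCircle((p[:,:2]*1000).astype(np.float32)))
for n,d in(("T0",T0),("S0",S0)):
    P=pts(d); m=(abs(P[...,2]-.19)<.004)&(np.hypot(P[...,0]-.6125,P[...,1]-.063)<.025); p=P[m]; print(n,"post",m.sum(),p.mean(0),cv2.minEnclosingCircle((p[:,:2]*1000).astype(np.float32)))
u=proj(T0,[.6125,.063,.19]);u=u.astype(int);v=proj(S0,[.6125,.063,.19]).astype(int);w=proj(S,[.6125,.063,.23]).astype(int)
c=lambda d,q:cv2.resize(d["image"][q[1]-15:q[1]+15,q[0]-15:q[0]+15],(390,390),interpolation=cv2.INTER_NEAREST)
cv2.imwrite("pics/c4.png",np.hstack([c(T0,u),c(S0,v)])); print(u,v)
E
```

```text
bore top-view [0.61074407 0.06052358 0.2751    ]
bore side-view [0.61158237 0.06000002 0.2751    ]
post side [0.60386182 0.05917354 0.19      ]
T hub top 172 0.27356598894549583 [0.58899929 0.04354599] [0.63514238 0.08072966] [0.61107677 0.06220861] minencl ((612.0679931640625, 64.01599884033203), 23.322181701660156)
S hub top 74 0.27250165949128247 [0.58877416 0.04075121] [0.63445812 0.07843787] [0.61048916 0.05866835] minencl ((611.6161499023438, 58.95096206665039), 22.862031936645508)
T0 post 40 [0.61274867 0.063644   0.19025308] ((612.968505859375, 64.24134063720703), 10.047911643981934)
S0 post 19 [0.61165621 0.05933596 0.18902897] ((613.9752807617188, 60.53611373901367), 11.445242881774902)
[239 154] [298 140]
```

View pics/c4.png

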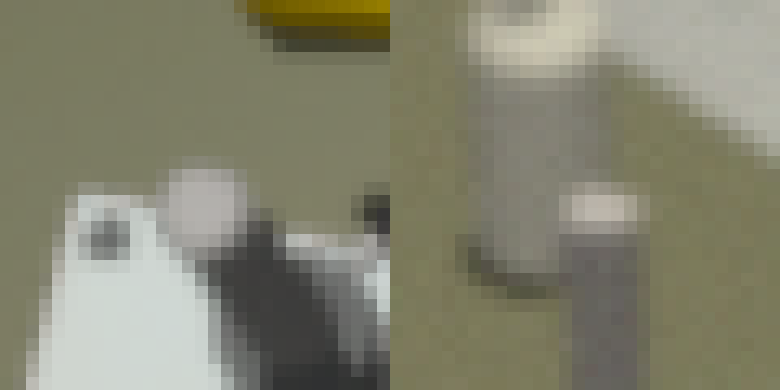

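```bash
python3 - <<'E'
from h import *
T=dict(np.load("top3.npz")); S=dict(np.load("side3.npz"))
def tri(a,b):
    A=[];y=[]
    for d,(u,v) in((T,a),(S,b)):
        M=d["mtx"]@np.c_[d["R"],d["t"]]
        for r in(u*M[2]-M[0],v*M[2]-M[1]): n=np.linalg.norm(r[:3]);A.append(r[:3]/n);y.append(-r[3]/n)
    s=np.linalg.lstsq(np.array(A),np.array(y),rcond=None); return s[0],np.sqrt(s[1]/4)
pt=(239.04,154.35);ps=(298.65,140.58); bt=(233.01,145.99);bs=(298.29,119.54)
print("post",ray(T,*pt,.19),ray(S,*ps,.19),tri(pt,ps)); print("bore",ray(T,*bt,.274),ray(S,*bs,.274),tri(bt,bs))
s=manip.get_state(); y=np.radians(169.31-180); print("kin bore",s["tcp_pos"][:2]+.0745*np.array([np.cos(y),np.sin(y)]))
E
```

```text
post [0.61342899 0.0637606  0.19      ] [0.61171781 0.06268993 0.19      ] (array([0.6136485 , 0.0643937 , 0.18811543]), array([0.00025206]))
bore [0.61106823 0.06079874 0.274     ] [0.61263503 0.06121807 0.274     ] (array([0.61115339, 0.06024155, 0.27508848]), array([0.00034648]))
kin bore [0.61223425 0.06167147]
```

Request:
send_rows --steps '[[[0.1,0.2,-1],[0,0,0],10],[[0.1,0.2,-2.5],[0,0,0],10],[[0.1,0.2,-3.5],[0,0,0],10],[[0.1,0.2,-4],[0,0,0],10],[[0.1,0.2,-4],[0,0,0],10],[[0.1,0.2,-4],[0,0,0],10]]'

```text
clock: 7.55
tcp_pos: [0.5402, 0.0786, 0.2067]
tcp_rot: [180.0, 0.0, 169.4]
force: [-0.4, 0.2, -3.8]
opening: 0.0164
grasp_force: 98.2
```

```bash
python3 - <<'E'
from h import *
s=manip.get_state(); print(s["tcp_pos"],s["tcp_rot"],s["force"],s["torque"])
ims=[]
for n in("side","top"):
    d=cam(n); np.savez(f"{n}5.npz",**d); u,v=proj(d,[.6125,.063,.19]).astype(int); print(n,u,v)
    ims.append(cv2.resize(d["image"][v-25:v+25,u-25:u+25],(400,400),interpolation=cv2.INTER_CUBIC))
cv2.imwrite("pics/c5.png",np.hstack(ims))
E
```

```text
[0.54024475 0.07856981 0.20666566] [1.79991254e+02 3.04166446e-02 1.69363200e+02] [-0.40606542  0.15022636 -3.81026778] [ 0.01649291  0.0811207  -0.02239215]
side 298 140
top 239 154
```

View pics/c5.png

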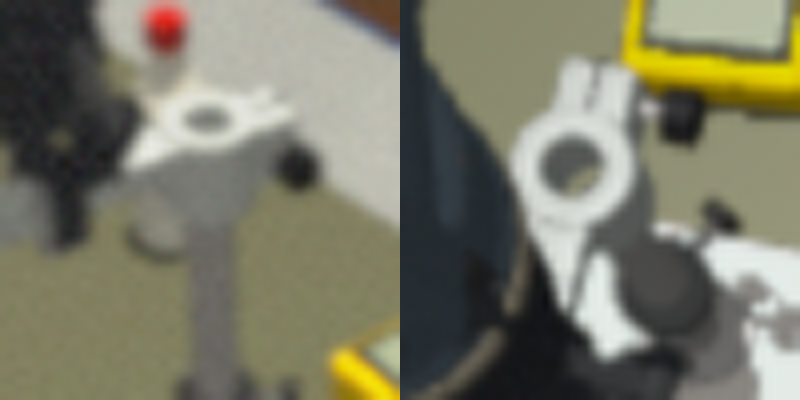

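Side half: the bore at (207,118) lies over the post axis, (213,290) with its lean. Top half: the bore is at (172,165).

```bash
python3 - <<'E'
from h import *
T=dict(np.load("top5.npz")); S=dict(np.load("side5.npz"))
cp=lambda u,v,x,y:((x+.5)/8+u-25-.5,(y+.5)/8+v-25-.5)
for hz in(.2345,.236): print("bore top",ray(T,*cp(239,154,172,165),hz),"side",ray(S,*cp(298,140,207,118),hz))
print("post top",ray(T,239.04,154.35,.19))
# bore interior / hub: image-based centroid of hole in top
# post axis lateral in side, from edges at several rows
im=S["image"].astype(int); g=cv2.cvtColor(S["image"],cv2.COLOR_BGR2HSV)
for r in range(146,160,2):
    row=S["z_map"][r,285:312]; k=np.where(row<np.median(row)-.02)[0]+285
    if len(k): print(r,k.min(),k.max(), end=" | ")
print()
for z in(.19,.13): print(proj(S,[.6134,.0638,z]),proj(S,[.6125,.063,z]))
r=S["R"][0]; print("side cam right axis",r, "fx/Z per mm", S["mtx"][0,0]/ (S["R"]@[.613,.063,.2]+S["t"])[2]/1000)
E
```

```text
bore top [0.6145381  0.06465157 0.2345    ] side [0.61352739 0.06350034 0.2345    ]
bore top [0.61410588 0.0642993  0.236     ] side [0.61215738 0.06191036 0.236     ]
post top [0.61342899 0.0637606  0.19      ]
146 297 302 | 148 297 302 | 150 297 302 | 152 297 302 | 154 297 302 | 156 297 302 | 158 297 302 | 
[298.79924773 140.2222471 ] [298.76061618 140.44053694]
[299.37441779 154.13829384] [299.33738631 154.35823923]
side cam right axis [ 0.71731124 -0.69674829  0.00253186] fx/Z per mm 0.2990190097112452
```

Request:
send_rows --steps '[[[-0.04,-0.06,-0.3],[0,0,0],10],[[-0.04,-0.06,-0.5],[0,0,0],10],[[-0.04,-0.06,-0.6],[0,0,0],10],[[-0.04,-0.06,-0.7],[0,0,0],10],[[-0.04,-0.06,-0.75],[0,0,0],10],[[-0.04,-0.06,-0.8],[0,0,0],10],[[-0.04,-0.06,-0.8],[0,0,0],10]]'

```text
clock: 8.52
tcp_pos: [0.5394, 0.0779, 0.1983]
tcp_rot: [-180.0, -0.0, 169.4]
force: [-2.8, -0.3, -4.3]
opening: 0.0163
grasp_force: 98.1
```

Request:
send_rows --steps '[[[-0.04,0,0],[0,0,0],10],[[-0.04,0,-0.1],[0,0,0],10],[[-0.04,0,-0.2],[0,0,0],10],[[-0.04,0,-0.3],[0,0,0],10],[[-0.04,0,-0.4],[0,0,0],10],[[-0.04,0,-0.4],[0,0,0],10]]'

```text
clock: 9.28
tcp_pos: [0.5392, 0.0779, 0.1942]
tcp_rot: [-180.0, -0.0, 169.4]
force: [-1.1, -1.5, -3.4]
opening: 0.0164
grasp_force: 98.3
```

```bash
python3 - <<'E'
from h import *
s=manip.get_state(); print(s["tcp_pos"],s["tcp_rot"],s["force"],s["torque"])
E
```

```text
[0.53923868 0.07791139 0.19420205] [-1.79994438e+02 -5.55525731e-03  1.69360579e+02] [-1.14598992 -1.45256358 -3.36892265] [-0.34109038  0.46511457 -0.16521668]
```

The hub is on the post with about 1 N of side force. I continue down gently, easing in small corrections.

Request:
send_rows --steps '[[[-0.02,-0.02,-0.1],[0,0,0],10],[[-0.02,-0.02,-0.3],[0,0,0],10],[[-0.02,-0.02,-0.5],[0,0,0],10],[[-0.02,-0.02,-0.7],[0,0,0],10],[[-0.02,-0.02,-0.9],[0,0,0],10],[[-0.02,-0.02,-1.1],[0,0,0],10],[[-0.02,-0.02,-1.3],[0,0,0],10],[[-0.02,-0.02,-1.5],[0,0,0],10],[[-0.02,-0.02,-1.5],[0,0,0],10]]'

```text
clock: 10.4
tcp_pos: [0.5391, 0.0778, 0.1792]
tcp_rot: [180.0, -0.0, 169.4]
force: [0.5, -0.1, -4.4]
opening: 0.0163
grasp_force: 98.2
```

```bash
python3 - <<'E'
from h import *
s=manip.get_state(); print(s["tcp_pos"],s["tcp_rot"],s["force"],s["torque"])
d=dict(np.load("side0.npz"));P=pts(d)
# rough collar height from side depth
for r in range(138,186,3):
    u,v=proj(d,[.6125,.063,.19]); row=P[r,285:315]; k=np.hypot(row[:,0]-.61,row[:,1]-.06)<.03
    if k.sum(): print(r,k.sum(),np.round(np.nanmean(row[k,2]),3))
E
```

```text
[0.53905408 0.07777922 0.17915452] [ 1.79999260e+02 -6.94291560e-03  1.69362476e+02] [ 0.46751449 -0.1394169  -4.41206615] [0.00927626 0.08416995 0.07113553]
141 6 0.189
144 6 0.182
147 6 0.169
150 6 0.156
153 6 0.141
156 6 0.13
159 5 0.115
162 9 0.096
165 13 0.088
168 9 0.082
171 6 0.059
174 6 0.046
177 14 0.022
180 16 0.016
183 13 0.013
```

Request:
send_rows --steps '[[[0,0,-0.3],[0,0,0],10],[[0,0,-0.6],[0,0,0],10],[[0,0,-0.9],[0,0,0],10],[[0,0,-1.2],[0,0,0],10],[[0,0,-1.5],[0,0,0],10],[[0,0,-1.8],[0,0,0],10],[[0,0,-2.1],[0,0,0],10],[[0,0,-2.4],[0,0,0],10],[[0,0,-2.7],[0,0,0],10],[[0,0,-3.0],[0,0,0],10],[[0,0,-3.3],[0,0,0],10],[[0,0,-3.6],[0,0,0],10],[[0,0,-3.9],[0,0,0],10],[[0,0,-4.2],[0,0,0],10],[[0,0,-4.4],[0,0,0],10],[[0,0,-4.6],[0,0,0],10],[[0,0,-4.8],[0,0,0],10],[[0,0,-4.8],[0,0,0],10]]'

```text
clock: 12.65
tcp_pos: [0.539, 0.0778, 0.1312]
tcp_rot: [-180.0, -0.0, 169.4]
force: [-1.0, -0.9, -3.6]
opening: 0.0161
grasp_force: 98.2
```

Request:
send_rows --steps '[[[0,0,-0.2],[0,0,0],10],[[0,0,-0.4],[0,0,0],10],[[0,0,-0.6],[0,0,0],10],[[0,0,-0.8],[0,0,0],10],[[0,0,-0.8],[0,0,0],10]]'

```text
clock: 13.28
tcp_pos: [0.539, 0.0778, 0.1231]
tcp_rot: [-180.0, -0.0, 169.4]
force: [-0.6, -0.7, -3.9]
opening: 0.0162
grasp_force: 98.2
```

Request:
send_rows --steps '[[[0,0,-0.1],[0,0,0],10],[[0,0,-0.2],[0,0,0],10],[[0,0,-0.3],[0,0,0],10],[[0,0,-0.3],[0,0,0],10]]'

```text
clock: 13.78
tcp_pos: [0.539, 0.0777, 0.1202]
tcp_rot: [-180.0, -0.0, 169.4]
force: [-0.8, -1.1, -3.6]
opening: 0.0165
grasp_force: 98.2
```

Request:
send_rows --steps '[[[0,0,-0.1],[0,0,0],10],[[0,0,-0.2],[0,0,0],10],[[0,0,-0.2],[0,0,0],10]]'

```text
clock: 14.15
tcp_pos: [0.539, 0.0778, 0.1182]
tcp_rot: [-180.0, -0.0, 169.4]
force: [-0.4, -0.6, -3.9]
opening: 0.0163
grasp_force: 98.2
```

Request:
send_rows --steps '[[[0,0,-0.1],[0,0,0],10],[[0,0,-0.2],[0,0,0],10],[[0,0,-0.2],[0,0,0],10]]'

```text
clock: 14.52
tcp_pos: [0.539, 0.0778, 0.1162]
tcp_rot: [180.0, -0.0, 169.4]
force: [-0.9, -0.9, -3.0]
opening: 0.0164
grasp_force: 98.2
```

Request:
send_rows --steps '[[[0,0,-0.1],[0,0,0],10],[[0,0,-0.2],[0,0,0],10],[[0,0,-0.2],[0,0,0],10]]'

```text
clock: 14.9
tcp_pos: [0.5391, 0.0777, 0.1142]
tcp_rot: [180.0, -0.0, 169.4]
force: [-0.5, -0.6, -3.2]
opening: 0.0162
grasp_force: 98.2
```

Request:
send_rows --steps '[[[0,0,-0.1],[0,0,0],10],[[0,0,-0.1],[0,0,0],10]]'

```text
clock: 15.15
tcp_pos: [0.539, 0.0778, 0.1132]
tcp_rot: [-180.0, -0.0, 169.4]
force: [-1.1, -0.4, -3.1]
opening: 0.0161
grasp_force: 98.2
```

Request:
send_rows --steps '[[[0,0,-0.1],[0,0,0],10],[[0,0,-0.2],[0,0,0],10],[[0,0,-0.2],[0,0,0],10]]'

```text
clock: 15.52
tcp_pos: [0.539, 0.0778, 0.1112]
tcp_rot: [180.0, -0.0, 169.4]
force: [-1.3, -0.4, -4.0]
opening: 0.0162
grasp_force: 98.2
```

Request:
send_rows --steps '[[[0,0,-0.1],[0,0,0],10],[[0,0,-0.1],[0,0,0],10]]'

```text
clock: 15.78
tcp_pos: [0.5391, 0.0777, 0.1102]
tcp_rot: [180.0, -0.0, 169.4]
force: [-0.4, -1.0, -2.6]
opening: 0.0161
grasp_force: 98.2
```

Request:
send_rows --steps '[[[0,0,-0.1],[0,0,0],10],[[0,0,-0.1],[0,0,0],10]]'

```text
clock: 16.02
tcp_pos: [0.539, 0.0778, 0.1092]
tcp_rot: [-180.0, -0.0, 169.4]
force: [-1.5, -1.0, -2.9]
opening: 0.0163
grasp_force: 98.2
```

Request:
send_rows --steps '[[[0,0,-0.1],[0,0,0],10],[[0,0,-0.1],[0,0,0],10]]'

```text
clock: 16.27
tcp_pos: [0.5391, 0.0778, 0.1082]
tcp_rot: [180.0, -0.0, 169.4]
force: [-1.9, -0.9, -2.9]
opening: 0.0165
grasp_force: 98.2
```

Request:
send_rows --steps '[[[0,0,-0.1],[0,0,0],10],[[0,0,-0.1],[0,0,0],10]]'

```text
clock: 16.52
tcp_pos: [0.539, 0.0777, 0.1072]
tcp_rot: [180.0, -0.0, 169.4]
force: [-0.4, -1.1, -3.5]
opening: 0.016
grasp_force: 98.2
```

Request:
send_rows --steps '[[[0,0,-0.1],[0,0,0],10],[[0,0,-0.1],[0,0,0],10]]'

```text
clock: 16.77
tcp_pos: [0.5391, 0.0777, 0.1062]
tcp_rot: [-180.0, -0.0, 169.4]
force: [-0.5, -0.0, -2.7]
opening: 0.0162
grasp_force: 98.2
```

Request:
send_rows --steps '[[[0,0,-0.1],[0,0,0],10],[[0,0,-0.1],[0,0,0],10]]'

```text
clock: 17.02
tcp_pos: [0.539, 0.0778, 0.1052]
tcp_rot: [-180.0, -0.0, 169.4]
force: [-0.3, 0.3, -3.8]
opening: 0.0162
grasp_force: 98.2
```

Request:
send_rows --steps '[[[0,0,-0.1],[0,0,0],10],[[0,0,-0.1],[0,0,0],10]]'

```text
clock: 17.27
tcp_pos: [0.5391, 0.0778, 0.1042]
tcp_rot: [180.0, -0.0, 169.4]
force: [-1.1, 0.2, -3.0]
opening: 0.0163
grasp_force: 98.2
```

Request:
send_rows --steps '[[[0,0,-0.1],[0,0,0],10],[[0,0,-0.1],[0,0,0],10]]'

```text
clock: 17.52
tcp_pos: [0.5391, 0.0777, 0.1032]
tcp_rot: [-180.0, -0.0, 169.4]
force: [-1.0, -0.8, -3.0]
opening: 0.0162
grasp_force: 98.2
```

```bash
python3 - <<'E'
from h import *
for n in("side0","side5","top0"):
    d=dict(np.load(n+".npz"));P=pts(d).reshape(-1,3); c=np.array([.6125,.0615]); r=np.hypot(*(P[:,:2]-c).T); m=(r>.012)&(r<.019)&(P[:,2]>.03)&(P[:,2]<.13); print(n,np.round(np.sort(P[m,2])[::-1][:40],4))
E
```

```text
side0 [0.0979 0.0927 0.0925 0.0921 0.0908 0.0906 0.0906 0.0905 0.0904 0.0903
 0.0903 0.0901 0.09   0.09   0.0898 0.0897 0.0897 0.0896 0.089  0.0889
 0.0887 0.0885 0.0883 0.0878 0.0877 0.0876 0.0875 0.0874 0.0871 0.0869
 0.0868 0.0859 0.0854 0.0848 0.0835 0.0828 0.0828 0.082  0.0806 0.0806]
side5 [0.1294 0.093  0.0929 0.0926 0.0923 0.0922 0.092  0.0919 0.0919 0.0919
 0.0915 0.0914 0.0913 0.0911 0.091  0.0906 0.0906 0.0904 0.0904 0.0902
 0.0902 0.0897 0.0894 0.0894 0.0887 0.088  0.0878 0.0872 0.087  0.0863
 0.0852 0.0851 0.0846 0.0843 0.0824 0.0814 0.0806 0.0801 0.0789 0.0787]
top0 [0.0942 0.094  0.0935 0.0932 0.0931 0.0928 0.0926 0.0924 0.0924 0.0923
 0.0922 0.0922 0.0921 0.092  0.0919 0.0919 0.0919 0.0917 0.0917 0.0917
 0.0916 0.0914 0.0913 0.0913 0.0912 0.0912 0.0912 0.0912 0.0909 0.0909
 0.0906 0.0905 0.0905 0.0905 0.0904 0.0902 0.0901 0.09   0.0899 0.0898]
```

Depth puts the collar top at about 0.090 to 0.091, and the hub's underside is now at about 0.092. I go on in half-millimetre steps.

Request:
send_rows --steps '[[[0,0,-0.05],[0,0,0],10],[[0,0,-0.05],[0,0,0],10]]'

```text
clock: 17.77
tcp_pos: [0.5391, 0.0778, 0.1028]
tcp_rot: [180.0, 0.0, 169.4]
force: [-0.3, 0.1, -3.1]
opening: 0.0163
grasp_force: 98.3
```

Request:
send_rows --steps '[[[0,0,-0.05],[0,0,0],10],[[0,0,-0.05],[0,0,0],10]]'

```text
clock: 18.02
tcp_pos: [0.539, 0.0778, 0.1024]
tcp_rot: [180.0, -0.0, 169.4]
force: [-2.4, -0.5, -0.2]
opening: 0.0165
grasp_force: 98.7
```

Contact is starting: Fz has risen from −3 to −0.2.

Request:
send_rows --steps '[[[0,0,-0.03],[0,0,0],10],[[0,0,-0.03],[0,0,0],10]]'

```text
clock: 18.27
tcp_pos: [0.539, 0.0778, 0.1022]
tcp_rot: [180.0, 0.0, 169.4]
force: [-4.3, -0.4, 4.0]
opening: 0.0163
grasp_force: 99.0
```

Request:
send_rows --steps '[[[-0.02,0,-0.03],[0,0,0],10],[[-0.02,0,-0.03],[0,0,0],10],[[-0.02,0,-0.03],[0,0,0],10],[[-0.02,0,-0.03],[0,0,0],10]]'

```text
clock: 18.77
tcp_pos: [0.5389, 0.0778, 0.102]
tcp_rot: [180.0, 0.0, 169.4]
force: [-4.9, -0.3, 4.5]
opening: 0.0163
grasp_force: 99.3
```

Request:
send_rows --steps '[[[-0.01,0,-0.03],[0,0,0],10],[[-0.01,0,-0.04],[0,0,0],10],[[-0.01,0,-0.04],[0,0,0],10],[[-0.01,0,-0.04],[0,0,0],10]]'

```text
clock: 19.27
tcp_pos: [0.5388, 0.0778, 0.1017]
tcp_rot: [180.0, 0.0, 169.4]
force: [-6.6, -0.8, 7.6]
opening: 0.0162
grasp_force: 99.6
```

```bash
python3 - <<'E'
from h import *
s=manip.get_state(); print(s["tcp_pos"],s["tcp_rot"],s["force"],s["torque"])
E
```

```text
[0.53883079 0.07782894 0.10173725] [1.79986335e+02 2.38783864e-02 1.69364518e+02] [-6.638779   -0.78896219  7.61662283] [-0.16299489  0.88654154 -0.09609787]
```

Pressed home with about 11 N. The lens computes to (0.4843, 0.0880) against the stage at (0.4844, 0.0876), so the yaw is good. I ease the press off before releasing.

Request:
send_rows --steps '[[[0,0,0.03],[0,0,0],10],[[0,0,0.05],[0,0,0],10],[[0,0,0.05],[0,0,0],10]]'

```text
clock: 19.65
tcp_pos: [0.5389, 0.0778, 0.102]
tcp_rot: [180.0, 0.0, 169.4]
force: [-4.4, 0.2, 5.4]
opening: 0.0159
grasp_force: 99.4
```

Request:
send_rows --steps '[[[0,0,0.04],[0,0,0],10],[[0,0,0.06],[0,0,0],10],[[0,0,0.06],[0,0,0],10]]'

```text
clock: 20.02
tcp_pos: [0.539, 0.0777, 0.1024]
tcp_rot: [180.0, 0.0, 169.4]
force: [1.3, 0.5, -0.0]
opening: 0.0165
grasp_force: 98.7
```

Request:
send_rows --steps '[[[0,0,0],[0,0,0],10],[[0,0,0],[0,0,0],10],[[0,0,0],[0,0,0],22],[[0,0,0],[0,0,0],26],[[0,0,0],[0,0,0],32],[[0,0,0],[0,0,0],40],[[0,0,0],[0,0,0],50],[[0,0,0],[0,0,0],50],[[0,0,0],[0,0,0],50],[[0,0,0],[0,0,0],50]]' --force 20

```text
clock: 21.28
tcp_pos: [0.5388, 0.0778, 0.1024]
tcp_rot: [180.0, 0.0, 169.4]
force: [0.3, 0.2, -1.1]
opening: 0.0427
grasp_force: 0.0
```

```bash
python3 - <<'E'
from h import *
s=manip.get_state(); print(s["force"],s["opening"],s["grasp_force"])
for n in("side","top"):
    d=cam(n); np.savez(f"{n}6.npz",**d); P=pts(d)
    for nm,c,r,z0,z1 in(("hub",(.6128,.0637),.026,.115,.145),("cam",(.4843,.088),.026,.145,.18)):
        m=(np.hypot(P[...,0]-c[0],P[...,1]-c[1])<r)&(P[...,2]>z0)&(P[...,2]<z1); p=P[m]; print(n,nm,len(p),np.round(p.mean(0),4) if len(p) else 0, np.round(np.percentile(p[:,2],[50,80,95]),4) if len(p) else 0)
E
```

```text
[ 0.27610043  0.15525482 -1.09797614] 0.04272596402990275 0.0
side hub 102 [0.6069 0.0549 0.1283] [0.1289 0.1326 0.1403]
side cam 65 [0.4819 0.0828 0.1515] [0.1523 0.1534 0.1552]
top hub 130 [0.6104 0.059  0.1301] [0.1305 0.1325 0.138 ]
top cam 118 [0.4835 0.0879 0.1527] [0.1525 0.1545 0.1563]
```

Released with no contact force left. I withdraw straight up, then back, and check.

Request:
send_rows --steps '[[[0,0,0.5],[0,0,0],50],[[0,0,1.5],[0,0,0],50],[[0,0,4],[0,0,0],50],[[0,0,8],[0,0,0],50],[[0,0,13],[0,0,0],50],[[0,0,18],[0,0,0],50],[[0,0,22],[0,0,0],50],[[-5,4,23],[0,0,0],50],[[-9,10,23],[0,0,0],50],[[-13,16,23],[0,0,0],50],[[-16,22,23],[0,0,0],50],[[-16,25,23],[0,0,0],50],[[-16,25,23],[0,0,0],50],[[-16,25,23],[0,0,0],50]]'

```text
clock: 23.12
tcp_pos: [0.3787, 0.3276, 0.3329]
tcp_rot: [180.0, 0.0, 169.4]
force: [-0.2, -0.5, 0.2]
opening: 0.0424
grasp_force: 0.0
```

```bash
python3 - <<'E'
from h import *
s=manip.get_state(); print(s["force"],s["tcp_pos"])
ims=[]
for n in("side","top"):
    d=cam(n); np.savez(f"{n}7.npz",**d); P=pts(d); u,v=proj(d,[.55,.075,.12]).astype(int)
    ims.append(cv2.resize(d["image"][v-50:v+50,u-50:u+50],(400,400),interpolation=cv2.INTER_CUBIC))
    a=np.radians(-10.64);e=np.array([np.cos(a),np.sin(a)]);o=np.array([.613,.0635]);q=P[...,:2]-o;s_=q@e;t=q@np.array([-e[1],e[0]])
    for lo,hi in((-.15,-.11),(-.1,-.08),(-.08,-.06),(-.06,-.04),(-.04,-.025),(-.02,.04)):
        m=(s_>lo)&(s_<hi)&(abs(t)<.022)&(P[...,2]>.1)&(P[...,2]<.17); m&=P[...,2]>np.nanpercentile(P[...,2][m],60)
        print(n,lo,m.sum(),np.round([s_[m].mean(),t[m].mean(),P[...,2][m].mean()],4))
cv2.imwrite("pics/c7.png",np.hstack(ims))
E
```

```text
[-0.20057301 -0.50307515  0.15369726] [0.37871775 0.32758386 0.33286287]
side -0.15 72 [-0.1331 -0.0056  0.1504]
side -0.1 15 [-0.0893 -0.0037  0.1276]
side -0.08 16 [-0.0695 -0.0012  0.1264]
side -0.06 14 [-0.0482 -0.0031  0.1278]
side -0.04 10 [-0.032  -0.0038  0.1295]
side -0.02 74 [-0.0035 -0.008   0.1449]
top -0.15 78 [-1.316e-01  1.000e-04  1.535e-01]
top -0.1 20 [-0.089   0.001   0.1274]
top -0.08 21 [-6.920e-02 -1.000e-04  1.283e-01]
top -0.06 21 [-0.0492  0.0013  0.1286]
top -0.04 16 [-0.033  -0.0005  0.129 ]
top -0.02 88 [-0.0029 -0.0043  0.1397]
```

View pics/c7.png

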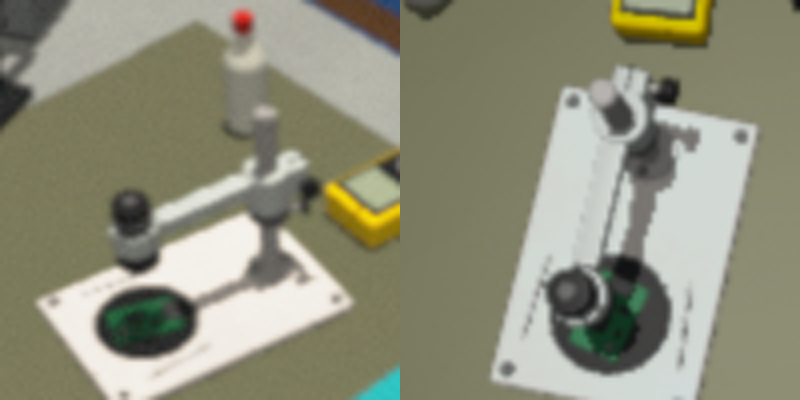

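The side view shows the arm seated on the collar at about (265,195) and level. In the top view the camera lies on the stand's axis, directly above the stage (lens at s = −131 mm, t ≈ 0). The board is on the plate and the other things shown haven't moved.

```bash
python3 -c "
from station import manip
print(manip.sign_off())"
```

```text
the job is handed in; nothing more can be done
None
```

The camera arm rests by itself on the stop collar, pressed home with about 11 N, and the camera is straight above the stage plate; I handed the job in at about 23 s, but sign-off returned no verdict.

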